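# Open the filter cover of a bench dust extractor

## Robot

A 7-joint arm with a two-finger parallel gripper is mounted at the origin on the work surface. World frame = base frame: x ahead of the robot, y to its left, z up, the work surface at z = 0. Lengths are in m, angles in rad, forces in N, time in s.
With the tool pointing down it reaches from about 0.35 to 0.9 m from the base axis. Payload 19.9 kg.
Tool frame: the origin (TCP) lies on the centre line of the jaws, within the pads' length; the fingertips stand 14 mm ahead of it and the grasp point (between the pads) lies 5 mm behind it; z points along the fingers, y is the line along which they close (so a half turn about z gives the same grasp; the last joint's range is limited). The gripper opens to 85 mm and grips with 20 to 120 N. Pads are 22 mm wide; open, the fingers measure 114 mm over their backs; the gripper's body (76 mm by 85 mm) begins 54 mm behind the grasp point. The pads swing forward as they close: fully open they stand 13 mm farther back than shut.
Start: joints at [1.22, 0.417, -0.01, 1.614, 0.005, 1.111, -0.053], TCP at [0.191, -0.595, 0.245] pointing down, gripper open.
Joint ranges: [-2.81, 2.81], [-0.39, 2.02], [-1.27, 1.25], [0.06, 2.57], [-1.19, 4.33], [0.19, 2], [-2.82, 2.82]. Speed limits (rad/s): [1.89, 1.89, 2.39, 2.39, 3.01, 3.01, 3.01].

## Interface

Orientations are given as a unit quaternion [w, x, y, z].
In Python, from bench import get_state, get_image, hand_in, search_frame gives the robot as it stands. The module is installed in compiled form; this text tells all that it offers.
- The arm moves only by the shell command python3 -m crank 'ROWS' [FORCE]. ROWS is JSON, one flat list of numbers, 7 for each row, row after row: the shift along the tool's x, y, z scaled (see below), then the turn, a rotation vector about the tool's x, y, z scaled (see below), then the opening, from -1 (shut) to 1 (fully open). A call has 1 to 12 rows; each row is the pose to reach, as a shift and turn from the pose commanded when the call began, along the tool's axes at that moment; what a row does not reach only later rows make up. The controller multiplies each number of a shift by 100 mm and each number of a turn by 60 degrees. A row lasts 1/8 s, in which the tool goes at most 62.5 mm and 10.7 degrees, less where a joint would pass 70% of its speed; a pose out of reach is approached as far as the arm can. A call with a number of a shift or a turn outside -1 to 1 is refused whole. A call with a gripper value outside its range is refused whole. The fingers move at their own pace and stop on an object; FORCE is the grip in N (left out, the last holds). Time passes only in rows, so rows that repeat a pose let the fingers close. It gives the time, the measured TCP pose, the force, the opening and the grip force at its end, in the units of the state.
- get_state(): the state, without advancing time (a new reading comes with each control period).
- get_image(name): name is "scene" or "top"; returns a dict with "color" (384x512x3 uint8, blue, green, red), "z_map" (384x512 float32, m along the optical axis (not along the pixel's ray), 0 where there is no reading), "mtx" (3x3 intrinsics, pixels), "T" (4x4, takes a point from camera to world coordinates). Camera axes: x right, y down, z forward; pixel columns grow to the right and rows downward; lengths in m; the calibration is good to about 2 mm. A picture is of the moment at which its call begins.
- hand_in(): hands the job in; it is judged then, once.
Trained networks look in a picture, given as the dict that the camera call returned (one of the last four; its "shot" number tells which), for a name from the list of things; names that differ only in an ending like _2 or _b are one class to them, and where a whole thing is asked for, a point or a joint stands for the part that bears it (a point fixed in the world has none). Each returns a list of dicts, best first, with "conf" (0 to 1); they miss things now and then, are a little off and sometimes report something else, mostly with a low value. They report only what shows in the picture. A call takes as long as a camera call. They do not tell look-alikes from the thing itself.
- search_frame(picture, thing): "rect" ([left, top, width, height] in pixels, round what is visible of it).
The state is a dict: "time_s": time; "joints": joint angles; "qd": joint speeds; "effort": joint torques, N m; "ee_pos": TCP position; "ee_rot": TCP orientation; "contact_force": force on the tool from outside, world axes, zero at the start; "torque": the same for the moment, N m; "width": opening from 0.0 (shut) to 1.0 (fully open); "gripper_force": force on a finger pad.
Only numpy, scipy, OpenCV 4.12 (cv2) and the standard library are available. Lean on these libraries where they do the work, as an engineer would, in place of code of your own. Each camera call takes 0.05 s, during which the arm holds its last target. There are 200 camera calls.

## Task

Open the dust extractor's filter compartment: with the fingertips press the black snap tab of the orange filter cover in and, keeping it pressed, push the cover along its guide rails until it is completely off its seat and out of the rails, so that the whole filter is uncovered. Only press and push, never lift the cover: leave it lying flat on the extractor's top deck, and leave everything else on the bench where it is.

Things in the scene. Friction and masses are not known exactly. Their poses are not given: they have to be found in the camera images.
- extractor: Blue bench dust extractor, fixed: 190 (x) x 330 (y) x 140 mm high. Origin: middle of its underside, z up, +y = the way the cover slides off; control panel on its -x face. Flat top deck 140 mm above the origin. Filter opening under the seated cover: 76 x 90 mm, y = -125 to -35 mm. Deck past the rails is bare, with 6 mm high side rims and an end rim at y = 159 mm that stops the cover.
- rails_end (a point): Middle between the +y ends of the two aluminium guide rails, at deck height (y = -33 mm in the extractor's frame). The rails run back from here 124 mm towards -y, are 17.5 mm high, with lips overhanging inward; 84 mm is free between the lips. The cover is out of the rails when its rear edge (65 mm behind its middle) has passed this point.
- cover_mid (a point): Loose orange filter cover, 0.18 kg, 96 (x) x 130 (y) x 26 mm high, axes as the extractor's; the point is the middle of its underside, seated at (0, -85, 140) mm in the extractor's frame. It needs 117 mm of travel to +y and meets the end rim at 179 mm. From y = -28 to +65 of its middle it is a 26 mm high block; a fingertip on the tab can push at its upright rear wall (y = -28).
- tab_top (a point): Middle of the upper face of the black snap tab with yellow ridges, at the cover's rear (-y) end: 64 (x) x 34 (y) mm, level, 160 mm above the bench at rest, 6 mm below the top of the block. The point is 47 mm behind the cover's middle, 19 mm behind the block's rear wall. Two side catches stand in notches of the rail lips and lock the cover; with the tab 5 mm in or more they pass under the lips.
- tab (a joint): Travel of the snap tab straight down into the cover, m: 0 at rest (up, locking), 0.0065 fully in; spring 2.3 N at the start, 5.2 N fully in. It springs back when let go in the seat; once the cover has moved 15 mm or more the lips keep it about 4.5 mm in until it leaves the rails.
- grinder: Angle grinder lying on the bench, 260 mm long, 75 mm high; not to be disturbed. Origin under its middle.
- lampshade: Dark perforated steel lampshade standing on the bench, 128 mm wide, 150 mm high; not to be disturbed. Origin at the middle of its underside.
- spanner: Steel spanner lying on the bench, 160 mm long; not to be disturbed.
- spare_filter: Spare filter cassette, green frame, white pleats, 80 x 98 x 20 mm, lying on the bench; not to be disturbed. Origin at the middle of its underside.
Not all that is in view belongs to the job. There is more than one size of the part that bears cover_mid; the job needs the smallest.

How it is judged:
By the outcome, as a careful person would: the job done as asked, in the order asked, and still so for the second after the job is handed in, with the robot touching nothing.
It also fails if it takes over 37 s, if anything falls off the work surface, if the arm or the gripper's body presses on something with over 40 N, if the wrist force passes 120 N, or if a joint passes its speed limit or range.

## Working session

There is one attempt and no reset: what is moved stays moved. The work goes in short steps, Python scripts to look and compute and a shell command to move; the robot and the scene stay as the last step left them, time stands still between calls to the robot, and variables do not carry over. Pictures are saved under pics/ and viewed, at most 10 in all, crops included, and the job is handed in when it is done.

```bash
mkdir -p pics
cat > h.py <<'E'
import numpy as np,cv2
from bench import *
def pw(im,u,v,z=None):
    K=im["mtx"]; z=im["z_map"][int(v),int(u)] if z is None else z
    p=im["T"]@np.array([(u-K[0,2])/K[0,0]*z,(v-K[1,2])/K[1,1]*z,z,1]); return p[:3]
def cloud(im):
    K=im["mtx"];z=im["z_map"];v,u=np.mgrid[:z.shape[0],:z.shape[1]]
    c=np.stack([(u-K[0,2])/K[0,0]*z,(v-K[1,2])/K[1,1]*z,z],-1)
    return c@im["T"][:3,:3].T+im["T"][:3,3]
E
python3 - <<'E'
from h import *
s=get_state();print({k:np.round(s[k],3) for k in s})
ims=[]
for n in("scene","top"):
    im=get_image(n);ims.append(im["color"])
    np.savez(f"{n}0.npz",**{k:im[k] for k in("color","z_map","mtx","T")})
    print(n,np.round(im["T"],3).tolist(),np.round(im["mtx"],1).tolist())
    for t in("extractor","cover_mid","tab","grinder","lampshade","spare_filter"):
        for d in search_frame(im,t)[:4]:
            l,tp,w,h=d["rect"];print(t,np.round(d["rect"]),round(d["conf"],2),np.round(pw(im,min(511,l+w/2),min(383,tp+h/2)),3))
    cv2.imwrite(f"pics/{n}.png",cv2.resize(im["color"],(768,576)))
E
```

```text
{'time_s': np.float64(0.0), 'joints': array([ 1.22 ,  0.418, -0.01 ,  1.614,  0.005,  1.111, -0.053]), 'qd': array([-0.002,  0.001,  0.001, -0.001,  0.   ,  0.001,  0.   ]), 'effort': array([ 0.0000e+00, -8.6445e+01,  6.7900e-01, -4.3490e+01,  1.9000e-02,
        7.0000e-03,  0.0000e+00]), 'ee_pos': array([ 0.19 , -0.595,  0.245]), 'ee_rot': array([-0.001,  0.988,  0.154, -0.   ]), 'contact_force': array([ 0.276, -0.307,  0.589]), 'torque': array([ 0.01 , -0.006, -0.013]), 'gripper_force': np.float64(0.0), 'width': np.float64(1.002)}
scene [[-0.957, 0.22, -0.192, 0.743], [0.291, 0.675, -0.678, 0.804], [-0.019, -0.704, -0.71, 0.986], [0.0, 0.0, 0.0, 1.0]] [[414.0, 0.0, 262.6], [0.0, 414.0, 182.1], [0.0, 0.0, 1.0]]
extractor [218. 149.  80. 114.] 0.94 [0.554 0.082 0.141]
cover_mid [271. 109.  51.  36.] 0.95 [ 0.282 -0.341  0.036]
cover_mid [246. 149.  31.  37.] 0.71 [ 0.507 -0.037  0.166]
cover_mid [159. 296.  89.  88.] 0.61 [0.771 0.354 0.035]
cover_mid [293. 312.  58.  64.] 0.48 [0.531 0.477 0.118]
tab [202. 334.  46.  48.] 0.68 [0.733 0.407 0.028]
tab [246. 148.  31.   8.] 0.6 [ 0.4
[... 399 characters left out ...]
, [0.0, 0.0, 0.0, 1.0]] [[370.7, 0.0, 252.4], [0.0, 370.7, 188.0], [0.0, 0.0, 1.0]]
extractor [195. 144. 108.  86.] 0.85 [0.52  0.016 0.139]
cover_mid [332. 234.  55.  58.] 0.95 [ 0.258 -0.371  0.034]
cover_mid [245. 173.  49.  40.] 0.64 [ 0.493 -0.054  0.163]
tab [142. 130.  20.  24.] 0.85 [0.722 0.387 0.027]
tab [333. 265.  24.  24.] 0.82 [ 0.21  -0.317  0.033]
tab [276. 185.  12.  28.] 0.71 [ 0.471 -0.094  0.163]
tab [195. 144. 107.  86.] 0.42 [0.519 0.02  0.139]
grinder [338. 140.  58.  75.] 0.66 [ 0.565 -0.418  0.043]
grinder [196. 146. 106.  84.] 0.62 [0.515 0.014 0.142]
lampshade [116. 177.  36.  35.] 0.67 [0.503 0.416 0.124]
spare_filter [195. 213.  32.  30.] 0.79 [0.391 0.16  0.02 ]
```

View pics/top.png

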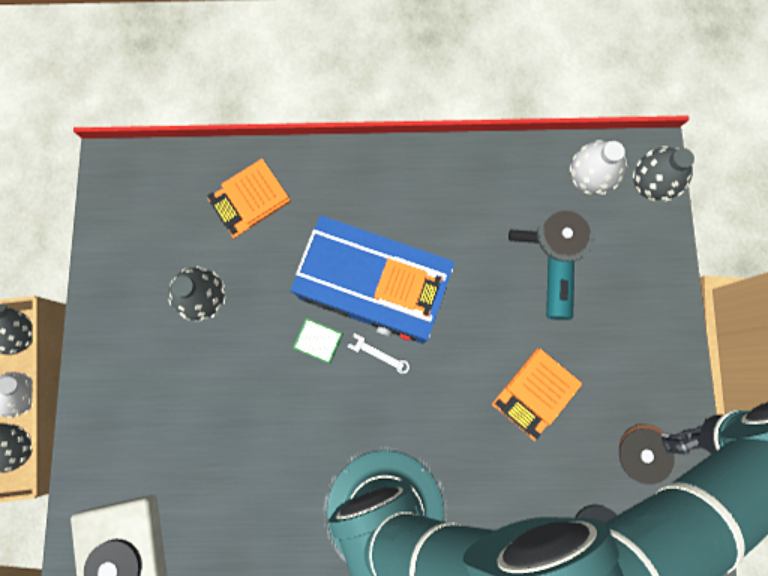

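View pics/scene.png

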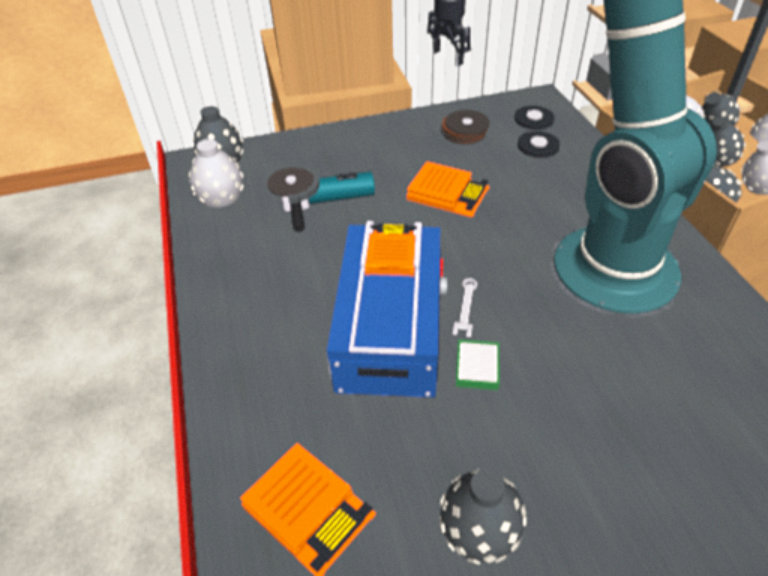

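Run:
```python
from h import *
im=np.load("top0.npz");im={k:im[k] for k in im}
P=cloud(im)
sub=P[140:235,190:308].reshape(-1,3)
def rect(m,n):
    q=sub[m].astype(np.float32)
    h=np.zeros(1)
    (c,s,a)=cv2.minAreaRect((q[:,:2]*1000).astype(np.float32)); print(n,len(q),np.round(c,1),np.round(s,1),round(a,1),np.round(np.median(q[:,2]),4))
z=sub[:,2]
rect((z>.125)&(z<.2),"all")
rect((z>.163)&(z<.18),"block")
rect((z>.152)&(z<.163),"tab/rails")
s=P[165:220,240:300]
np.set_printoptions(linewidth=250)
print((s[::3,::2,2]*1000).round().astype(int))
c=im["color"]
cv2.imwrite("pics/crop.png",cv2.resize(c[135:240,185:315],None,fx=6,fy=5.7,interpolation=cv2.INTER_CUBIC))
```

```text
all 5321 [529.4  19.4] [330.1 191.3] 69.3 0.1416
block 748 [496.  -56.8] [125.4 102.1] 69.1 0.1664
tab/rails 453 [512.2 -25.8] [215.9 111.8] 69.3 0.1593
[[ 144  145  140  145  142  142  141  141  140  141  136  143  140  142  144  135  142  144    0    1    5    0   -7    0    5    3    7    2    1   -1]
 [ 141  142  139  141  148  145  140  140  140  140  138  142  141  141  144  138  142  139  137  143  140  140  138   -1    2   -2   -6   -2   -2   -2]
 [ 140  140  141  142  141  141  140  141  147  148  146  139  139  143  140  138  141  140  141  140  140  144  140  138  138  145  140    3   -4   -7]
 [ 141  138  139  139  145  140  139  139  144  168  168  163  168  155  156  160  137  141  139  143  138  137  142  139  140  142  141  141  139  136]
 [ 138  135  145  137  142  140  140  137  143  167 1380  168  168  166  165  167  167  153  154  158  141  140  140  136  141  141  140  138  141  139]
 [ 141  143  143  138  142  141  139  144  168  169  169  166  170  170  167  166  162  169  170  166  165  168  157  154  158  142  141  138  139  139]
 [ 142  138  141  139  139  1
[... 1260 characters left out ...]
9  153  161  161  155  159  153  158  143  143  160  161  143  140    3   -1    1   -5]
 [ 140  137  139  143  140  136  141  139  144  145  140  142  139  140  142  138  141  149  153  157  155  144  159  135  140  139    2    0    5    3]
 [  68   89  108  131  140  142  143  141  142  141  142  141  136  137  135  143  145  138  139  138  138  145  156  161  142    3    0    1   -2    3]
 [  -4    1    0   36   87  103  113  129  141  141  143  137  141  147  140  141  137  141  141  140  140  145  141  138  140    2    4    1   -1    2]
 [   4    4   -1    2    3   -1   82   87   88  105  105  126  140  138  140  140  137  142  139  143  143  140  144  139    1   -2    5   -4    0    6]]
```

View pics/crop.png

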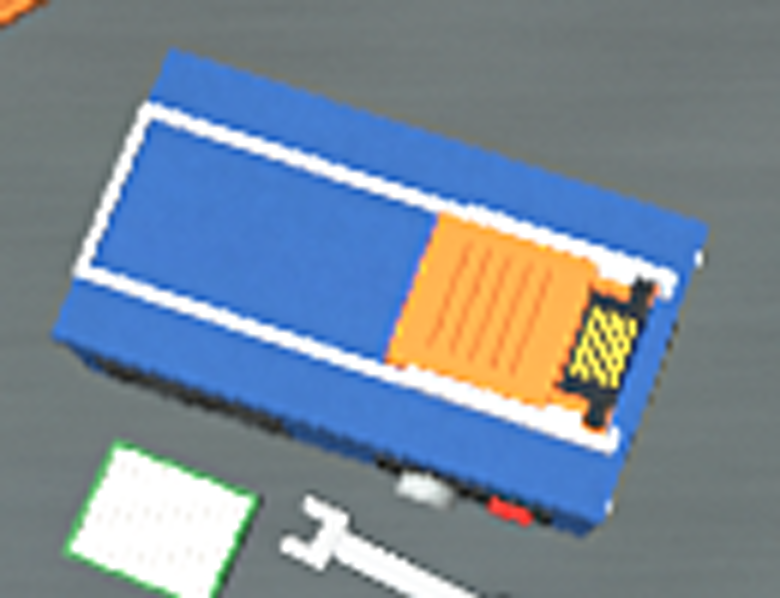

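Three covers show in the top picture (768 px scale): (248,198) and (538,393) lie loose on the bench and are larger. The one at (415,285) is the smallest and is seated on the blue extractor between its rails, so it is the one meant; the enlarged crop confirms this, with its tab at crop (605,345). The measurements agree with the stated sizes: a 330 x 191 mm extractor, deck at 0.141, block top at 0.166 and tab at about 0.160. Extractor centre (0.529, 0.019), +y at 69.3°, tab_top about (0.483, -0.104).

Next I move over the tab with the fingers shut.

```bash
python3 -m crank '[0.5,-0.45,0,0,0,0,-1, 1,-0.9,0,0,0,0,-1, 1,-0.9,0,0,0,0,-1]' 20 && python3 -m crank '[0.5,-0.45,0,0,0,0,-1, 1,-0.9,0,0,0,0,-1, 1,-0.9,0,0,0,0,-1]'
```

```text
time_s: 1.08
ee_pos: [0.2608, -0.4759, 0.2457]
ee_rot: [-0.0, 0.988, 0.157, 0.0]
contact_force: [-0.5, -1.1, 0.2]
width: 0.377
gripper_force: 0.0
time_s: 1.45
ee_pos: [0.328, -0.3601, 0.2456]
ee_rot: [0.0, 0.988, 0.156, 0.0]
contact_force: [-0.8, -1.5, 0.6]
width: -0.002
gripper_force: 0.0
```

```bash
python3 -m crank '[0.5,-0.45,0,0,0,0,-1, 1,-0.9,0,0,0,0,-1, 1,-0.9,0,0,0,0,-1]' && python3 -m crank '[0.4,-0.4,0,0,0,-0.15,-1, 0.7,-0.7,0,0,0,-0.3,-1, 0.7,-0.7,0,0,0,-0.45,-1, 0.7,-0.7,0,0,0,-0.6,-1, 0.7,-0.7,0,0,0,-0.75,-1, 0.7,-0.7,0,0,0,-0.86,-1, 0.7,-0.7,0,0,0,-0.86,-1, 0.7,-0.7,0,0,0,-0.86,-1]'
cat >> h.py <<'E'
from scipy.spatial.transform import Rotation as R
A=np.radians(69.3);EY=np.array([np.cos(A),np.sin(A),0]);EX=np.array([EY[1],-EY[0],0]);C=np.array([.5294,.0194,0])
def tool():
    s=get_state();q=np.array(s["ee_rot"]);M=R.from_quat(q[[1,2,3,0]]).as_matrix();p=np.array(s["ee_pos"])
    print("t",s["time_s"],"ext-frame TCP mm",np.round([(p-C)@EX*1e3,(p-C)@EY*1e3,p[2]*1e3],1),"tool x angle",np.degrees(np.arctan2(M[1,0],M[0,0])).round(2),"tilt",M[:,2].round(3),"F",np.round(s["contact_force"],1))
    return p,M
E
python3 - <<'E'
from h import *
p,M=tool()
im=get_image("top");im2=get_image("scene")
a=im["color"][130:245,180:320];b=im2["color"][110:270,200:320]
cv2.imwrite("pics/m1.png",np.hstack([cv2.resize(a,(480,394),interpolation=3),cv2.resize(b,(296,394),interpolation=3)]))
t=C-.130*EY
print((M.T@(t+[0,0,.19]-p)*10).round(3))
E
```

```text
time_s: 1.82
ee_pos: [0.3956, -0.2443, 0.2455]
ee_rot: [-0.0, 0.988, 0.156, 0.0]
contact_force: [-1.4, -0.5, -0.6]
width: 0.0
gripper_force: 0.0
time_s: 2.82
ee_pos: [0.4392, -0.1593, 0.2453]
ee_rot: [-0.0, 0.823, 0.567, -0.0]
contact_force: [0.1, 0.5, 0.0]
width: -0.0
gripper_force: 0.0
t 2.825 ext-frame TCP mm [ -21.2 -199.1  245.3] tool x angle 69.13 tilt [-0.  0. -1.] F [0.1 0.5 0. ]
[0.691 0.21  0.553]
```

View pics/m1.png

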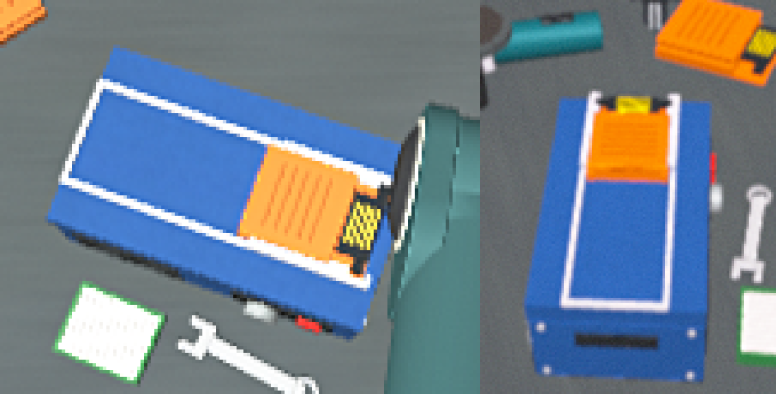

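The picture shows the cover still seated, with the tab in the left crop at (362,222) and the gripper off to its right. Going above the tab next.

```bash
python3 -m crank '[0.4,0.12,0,0,0,0,-1, 0.69,0.21,0,0,0,0,-1, 0.69,0.21,0.3,0,0,0,-1, 0.69,0.21,0.5,0,0,0,-1, 0.69,0.21,0.53,0,0,0,-1, 0.69,0.21,0.53,0,0,0,-1]'
python3 - <<'E'
from h import *
p,M=tool()
im=get_image("top");im2=get_image("scene")
a=im["color"][130:245,180:320];b=im2["color"][110:200,220:310]
cv2.imwrite("pics/m2.png",np.hstack([cv2.resize(a,(390,394),interpolation=3),cv2.resize(b,(394,394),interpolation=3)]))
E
```

```text
time_s: 3.68
ee_pos: [0.4835, -0.1015, 0.1928]
ee_rot: [0.0, 0.823, 0.569, 0.0]
contact_force: [-0.5, -0.6, 0.4]
width: -0.002
gripper_force: 0.0
t 3.675 ext-frame TCP mm [  -0.2 -129.4  192.8] tool x angle 69.32 tilt [ 0. -0. -1.] F [-0.5 -0.6  0.4]
```

View pics/m2.png

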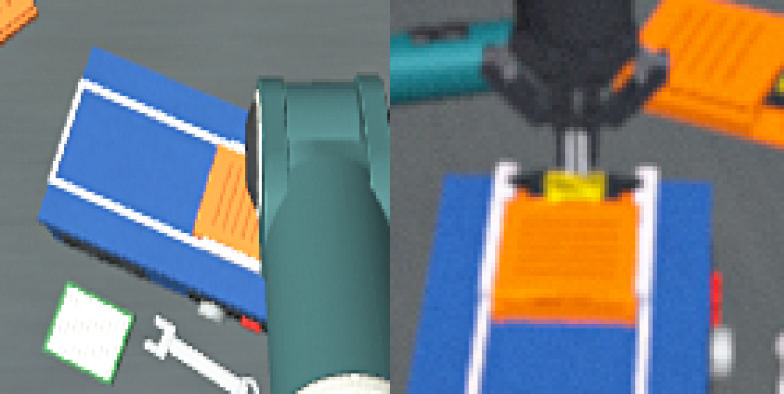

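The scene crop shows the shut fingers centred over the yellow ridges at (575,170), between the rails. Pressing down next.

```bash
python3 -m crank '[0,0,0.08,0,0,0,-1, 0,0,0.14,0,0,0,-1, 0,0,0.17,0,0,0,-1, 0,0,0.20,0,0,0,-1, 0,0,0.20,0,0,0,-1]'; python3 -m crank '[0,0,0.03,0,0,0,-1, 0,0,0.03,0,0,0,-1]';python3 -m crank '[0,0,0.02,0,0,0,-1, 0,0,0.02,0,0,0,-1]'
```

```text
time_s: 4.4
ee_pos: [0.4831, -0.1014, 0.1722]
ee_rot: [-0.0, 0.822, 0.569, -0.0]
contact_force: [-2.1, 0.5, 3.6]
width: 0.003
gripper_force: 1.5
time_s: 4.65
ee_pos: [0.4834, -0.1015, 0.1693]
ee_rot: [0.0, 0.822, 0.569, 0.0]
contact_force: [-1.6, 1.3, 4.4]
width: 0.002
gripper_force: 2.1
time_s: 4.9
ee_pos: [0.4834, -0.1014, 0.1675]
ee_rot: [0.0, 0.822, 0.569, 0.0]
contact_force: [-3.6, 0.1, 8.5]
width: -0.002
gripper_force: 4.6
```

Fully in: 8.5 N against the 5.2 N spring, at the depth expected. Now I push along the rails.

```bash
python3 -m crank '[0.04,0,0,0,0,0,-1, 0.08,0,0,0,0,0,-1, 0.14,0,0,0,0,0,-1, 0.2,0,0,0,0,0,-1, 0.2,0,0,0,0,0,-1]'
python3 - <<'E'
from h import *
p,M=tool()
im2=get_image("scene")
b=im2["color"][110:200,220:310]
cv2.imwrite("pics/m3.png",cv2.resize(b,(394,394),interpolation=3))
E
```

```text
time_s: 5.52
ee_pos: [0.4908, -0.0827, 0.1676]
ee_rot: [0.0, 0.822, 0.569, 0.0]
contact_force: [0.2, -0.2, 7.9]
width: 0.004
gripper_force: 3.3
t 5.525 ext-frame TCP mm [   0.  -109.1  167.6] tool x angle 69.36 tilt [ 0.001 -0.    -1.   ] F [ 0.2 -0.2  7.9]
```

View pics/m3.png

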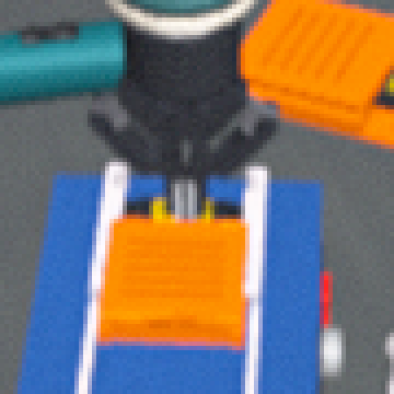

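The cover has slid clear of its seat (front edge now at (170,343), before it was about (170,320)). Continuing the push.

```bash
python3 -m crank '[0.1,0,0,0,0,0,-1, 0.2,0,0,0,0,0,-1, 0.3,0,0,0,0,0,-1, 0.4,0,0,0,0,0,-1, 0.5,0,0,0,0,0,-1, 0.6,0,0,0,0,0,-1, 0.6,0,0,0,0,0,-1]'; python3 -m crank '[0.1,0,0,0,0,0,-1, 0.2,0,0,0,0,0,-1, 0.3,0,0,0,0,0,-1, 0.4,0,0,0,0,0,-1, 0.5,0,0,0,0,0,-1, 0.6,0,0,0,0,0,-1, 0.6,0,0,0,0,0,-1]'
python3 - <<'E'
from h import *
p,M=tool()
im2=get_image("scene");b=im2["color"][110:270,200:320]
cv2.imwrite("pics/m4.png",cv2.resize(b,(450,600),interpolation=3))
E
```

```text
time_s: 6.45
ee_pos: [0.5122, -0.0259, 0.1676]
ee_rot: [0.0, 0.822, 0.569, 0.001]
contact_force: [1.9, 2.4, 6.0]
width: 0.004
gripper_force: 2.8
time_s: 7.32
ee_pos: [0.5333, 0.0302, 0.1676]
ee_rot: [0.0, 0.822, 0.569, 0.001]
contact_force: [0.7, 2.9, 5.3]
width: -0.004
gripper_force: 2.8
t 7.325 ext-frame TCP mm [ -0.2  11.5 167.6] tool x angle 69.39 tilt [ 0.001  0.    -1.   ] F [0.7 2.9 5.3]
```

View pics/m4.png

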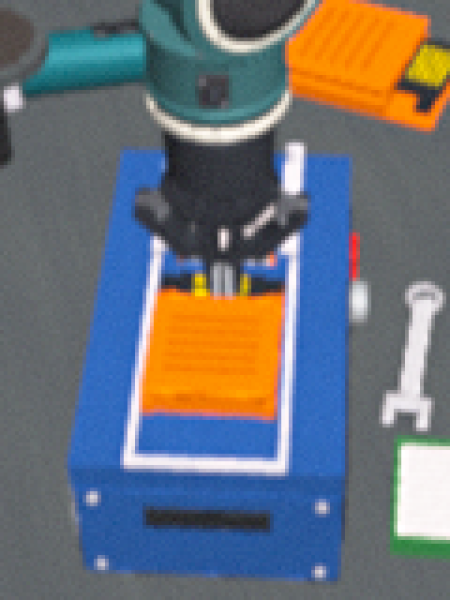

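The cover lies flat beyond the rail ends, front edge at (210,410), short of the end rim at (205,465). I lift off, retreat and check.

```bash
python3 -m crank '[0,0,-0.1,0,0,0,-1, 0,0,-0.4,0,0,0,-1, -0.2,0,-0.8,0,0,0,-1, -0.6,0,-0.9,0,0,0,-1, -1,0,-0.9,0,0,0,-1, -1,0,-0.9,0,0,0,-1]'; python3 -m crank '[-0.5,0,0,0,0,0,-1, -1,-0.1,0,0,0,0,-1, -1,-0.1,0,0,0,0,-1]'
python3 - <<'E'
from h import *
p,M=tool()
im=get_image("top");P=cloud(im)
m=(P[...,2]>.157)&(P[...,2]<.175)
Q=(P-C)@np.stack([EX,EY,[0,0,1]],1)
col=im["color"].astype(int);org=(col[...,2]>170)&(col[...,0]<110)&(col[...,1]>80)&(abs(Q[...,0])<.07)&(abs(Q[...,1])<.165)
q=Q[org]*1000
print(np.percentile(q,[1,50,99],axis=0).round(1))
print("tab",[(np.round(d["rect"]),d["conf"]) for d in search_frame(im,"tab")[:3]])
im2=get_image("scene")
a=im["color"][130:245,180:320];b=im2["color"][110:270,200:320]
cv2.imwrite("pics/m5.png",np.hstack([cv2.resize(a,(480,394),interpolation=3),cv2.resize(b,(296,394),interpolation=3)]))
E
```

```text
time_s: 8.12
ee_pos: [0.4964, -0.067, 0.2577]
ee_rot: [0.0, 0.824, 0.567, -0.0]
contact_force: [0.5, 1.2, -0.4]
width: 0.003
gripper_force: 0.0
time_s: 8.5
ee_pos: [0.4512, -0.1566, 0.2574]
ee_rot: [0.0, 0.824, 0.567, -0.0]
contact_force: [0.1, -0.2, 0.1]
width: 0.002
gripper_force: 0.0
t 8.5 ext-frame TCP mm [ -10.9 -192.3  257.4] tool x angle 69.09 tilt [-0.001 -0.001 -1.   ] F [ 0.1 -0.2  0.1]
[[-4.570e+01 -8.740e+01  1.329e+02]
 [ 1.000e-01  6.070e+01  1.657e+02]
 [ 4.690e+01  1.163e+02  1.722e+02]]
tab [(array([240., 170.,  14.,  28.]), 0.66), (array([141., 131.,  20.,  23.]), 0.65), (array([341., 270.,  18.,  23.]), 0.49)]
```

View pics/m5.png

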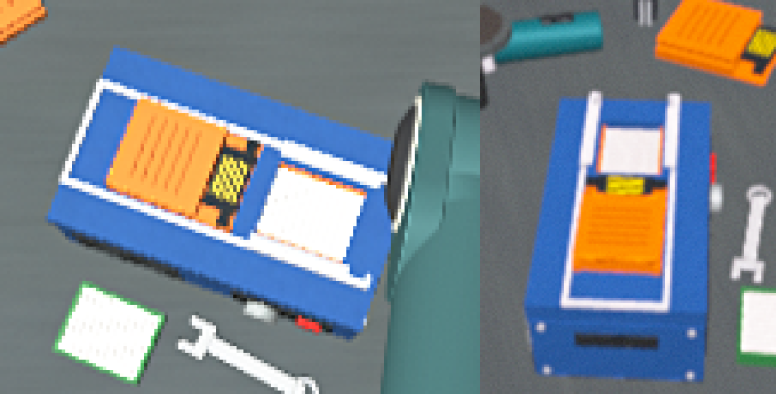

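The filter is fully uncovered (white, left crop at (310,215)). The cover lies flat with its front edge at y ≈ +116 mm, so its rear edge is at about -14 mm, 19 mm past the rail ends. Nothing else has moved.

```bash
python3 -c "from bench import hand_in; print(hand_in())"
```

```text
the job is handed in; nothing more can be done
None
```

I pressed the tab fully in and pushed the cover out of the rails; it lies flat on the deck about 19 mm past the rail ends with the filter fully uncovered, and I handed the job in at about 8.6 s (no verdict was returned).

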